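# Level the fish-tank stand

## Task

The fish tank's low stand slopes because its levelling foot is screwed in too far: stand the yellow spirit level on the stand's board, pointing along the line from the red levelling knob to the opposite end, and let go of it. Then turn the red knob until the bubble rests centred between its two black lines. Last, to prove the stand under load, press the spirit level firmly down onto the board (a push of roughly 1 to 2 kg) and finish while still pressing it there with the bubble centred; leave the other things on the worktop where they are.

Things in the scene. Friction and masses are not known exactly. Their poses are not given: they have to be found in the camera images.
- stand: The low tank stand; it does not slide. Origin on the worktop under its middle, y from the levelling-foot end to the two-plain-feet end, z up. Its board swings about the plain feet (y = +130 mm): the knob turned clockwise seen from above raises the foot end, 4 mm a turn, 335 mm from there (1.9 mrad of slope per rad of knob). It starts with the foot end 4 to 7.5 mrad low; no slope crosswise.
- board_mid (a point): Centre of the top face of the stand's grey board, 68 mm above the worktop when level. The board is 220 mm (its x) by 320 mm (its y) by 18 mm, with steel angles 8 mm high at its corners (28 mm legs); y points from the levelling-foot end to the plain-feet end, z up out of the board.
- knob_grip (a point): Middle of the red round hand knob on the levelling foot's upright stud: a fluted cylinder 42 mm across, 26 mm tall, centre 91 mm above the worktop (underside at 78 mm, some 10 mm over the board's top). It lies 205 mm from the stand's middle at the -y end, 45 mm outside the board, and keeps its height as it turns. Friction 0.06 Nm, several turns either way; it stays as left.
- level: The spirit level: yellow, black ends, 200 mm long (its x), 24 wide (y), 44 tall (z), about 0.28 kg; origin at the centre of its underside, z up. The green vial lies along x in the middle of its top, flush with it (window 62 mm long): grip the level across its 24 mm or press its top anywhere. It starts standing on the worktop, left of the stand.
- bubble (a joint): Place (m) of the pale bubble along the level's x; 0 is the middle of the vial, travel 16 mm either way. The bubble runs to the higher end, 1 mm per mrad of slope along x, and takes about 2 s to settle. It is 14 mm long and the two black lines stand 19 mm apart: it is between them within about 2 mm of 0.
- food_tub: Bystander: white and blue tub with an orange lid, 60 mm across, 75 mm tall, near the stand's far side (beyond it as seen from the robot); origin under its centre.
- mug: Bystander: blue mug, 80 mm across, 90 mm tall, near the stand's far side; origin under its centre.
- tumbler: Bystander: steel tumbler, 70 mm across, 100 mm tall, to the right; origin under its centre.
- screwdriver: Bystander: screwdriver with a red handle lying on the worktop beyond the level, about 200 mm long; origin on its underside.
Things that resemble listed ones, but are neither listed nor needed, are in the scene too. Of the things like the level, leave any that is blue; of the rest the smaller one is meant.

How it is judged:
On the way, in this order (a step that is already met when the one before it is completed fails the run):
1. The spirit level stands on the board, in line with the levelling foot, let go (x of level in the frame of board_mid between -0.08 and 0.08 m and y of level in the frame of board_mid between -0.055 and 0.055 m and z of level in the frame of board_mid between -0.005 and 0.005 m and angle between the x axis of level and the y axis of board_mid, either way round below 0.2 rad and contact force between the fingers and level below 0.2 N and contact force between level and board above 1 N), for 0.2 s.
2. The foot is turned until the bubble rests centred, the level standing free on the board (x of level in the frame of board_mid between -0.08 and 0.08 m and y of level in the frame of board_mid between -0.055 and 0.055 m and z of level in the frame of board_mid between -0.005 and 0.005 m and angle between the x axis of level and the y axis of board_mid, either way round below 0.2 rad and value of joint bubble between -0.002 and 0.002 m and angle between board_mid's own z axis and vertical below 0.0035 rad and contact force between the fingers and level below 0.2 N), for 0.5 s.
At the end, for the whole second after the job is handed in: Level on the board, within 55 mm of mid along it, 80 mm across, 0.2 rad of the line to the foot; bubble within 2 mm of centre, board within 3.5 mrad of level; fingers press the level at rest, so that it bears on the board with 8 to 40 N (its weight of some 3 N included), as the program ends (x of level in the frame of board_mid between -0.08 and 0.08 m and y of level in the frame of board_mid between -0.055 and 0.055 m and z of level in the frame of board_mid between -0.005 and 0.005 m and angle between the x axis of level and the y axis of board_mid, either way round below 0.2 rad and value of joint bubble between -0.002 and 0.002 m and angle between board_mid's own z axis and vertical below 0.0035 rad and contact force between level and board between 8 and 40 N and contact force between the fingers and level above 3 N and linear speed of level below 0.01 m/s); the arm keeps its last pose, push and grip.
It fails at once if The food tub is pushed away (more than 40 mm) (distance of food_tub from where it was at the start of the episode above 0.04 m).
It fails at once if The mug is pushed away (more than 40 mm) (distance of mug from where it was at the start of the episode above 0.04 m).
It fails at once if The tumbler is pushed away (more than 40 mm) (distance of tumbler from where it was at the start of the episode above 0.04 m).
It fails at once if The screwdriver is pushed away (more than 40 mm) (distance of screwdriver from where it was at the start of the episode above 0.04 m).
It also fails if it takes over 72 s, if anything falls off the work surface, if the arm or the gripper's body presses on something with over 40 N, if the wrist force passes 120 N, or if a joint passes its speed limit or range.

## Robot

A 6-joint arm with a two-finger parallel gripper is mounted at the origin on the work surface. World frame = base frame: x ahead of the robot, y to its left, z up, the work surface at z = 0. Lengths are in m, angles in rad, forces in N, time in s.
With the tool pointing down it reaches from about 0.375 to 0.925 m from the base axis. Payload 5.7 kg.
Tool frame: the origin (TCP) lies at the very end of the fingers, on their centre line; the grasp point (between the pads) lies 19 mm behind it; z points along the fingers, y is the line along which they close (so a half turn about z gives the same grasp; the last joint's range is limited). The gripper opens to 85 mm and grips with 20 to 120 N. Pads are 22 mm wide; open, the fingers measure 114 mm over their backs; the gripper's body (76 mm by 85 mm) begins 54 mm behind the grasp point. The pads swing forward as they close: fully open they stand 13 mm farther back than shut.
Start: joints at [1.096, 0.359, 1.51, -0, 1.272, -0.115], TCP at [0.211, 0.562, 0.231] pointing down, gripper open.
Joint ranges: [-2.97, 2.97], [-1.01, 2.36], [0.21, 2.38], [-0.96, 4.11], [0.2, 2.71], [-2.98, 2.98]. Speed limits (rad/s): [2.39, 2.39, 3.14, 3.14, 3.14, 3.14].

## Interface

Orientations are given as a 3x3 rotation matrix whose columns are the frame's x, y, z axes.
In Python, from station import manip gives the robot as it stands.
- The arm moves only by the tool servo_tool, never from a script. Its argument "moves" is a list of rows, each a list of 3 entries, a list of its own where there are three numbers: the opening, from -1 (shut) to 1 (fully open), then the shift along the tool's x, y, z normalised to -1 to 1, where 1 is 0.15 m, then the turn about the tool's z normalised to -1 to 1, where 1 is 90 degrees. A call has 1 to 8 rows; each row shifts and turns the commanded pose from where the row before left it, along the tool's axes as they then stand; what a row does not reach is not made up. A row lasts 1/12 s, in which the tool goes at most 41.7 mm and 7.16 degrees, less where a joint would pass 70% of its speed; a pose out of reach is approached as far as the arm can. A call with a number of a shift or a turn outside -1 to 1 is refused whole. A call with a gripper value outside its range is refused whole. The fingers move at their own pace and stop on an object; "force" is the grip in N (left out, the last holds). Time passes only in rows, so rows that do not move let the fingers close. It gives the time, the measured TCP pose, the force, the opening and the grip force at its end, in the units of the state.
- manip.read_state(): the state, without advancing time (a new reading comes with each control period).
- manip.read_camera(name): name is "scene" or "top" or "wrist"; returns the picture (400x640x3 uint8, blue, green, red); there is no depth.
- manip.calibration(name): a dict with "camera_matrix" (3x3 intrinsics, pixels), "k1" (the pictures are not rectified: a ray, as slopes to the right and down, at radius r is drawn at 1 + k1 r^2 times it, then the intrinsics apply), "world_to_cam" (4x4, takes a point from world to camera coordinates); the wrist camera has in their place "mount" (4x4, takes a point from camera to tool coordinates, whose origin is the TCP and whose axes are the flange's). Camera axes: x right, y down, z forward; pixel columns grow to the right and rows downward; lengths in m; the calibration is good to about 2 mm. A picture is of the moment at which its call begins: read the wrist's pose just before it. calibration takes no time and is no camera call.
- manip.finish_job(): hands the job in; it is judged then, once.
The state is a dict: "clock": time; "qpos": joint angles; "joint_velocities": joint speeds; "tau": joint torques, N m; "eef_pos": TCP position; "tcp_rot": TCP orientation; "contact_force": force on the tool from outside, world axes, zero at the start; "wrist_torque": the same for the moment, N m; "grip_width": finger opening in m; "grip_force": force on a finger pad.
Only numpy, scipy, OpenCV 4.12 (cv2) and the standard library are available. Lean on these libraries where they do the work, as an engineer would, in place of code of your own. Each camera call takes 0.05 s, during which the arm holds its last target. There are 200 camera calls.

## Working session

There is one attempt and no reset: what is moved stays moved. The work goes in short steps, Python scripts to look and compute and a tool call to move; the robot and the scene stay as the last step left them, time stands still between calls to the robot, and variables do not carry over. Pictures are saved under pics/ and viewed, at most 10 in all, crops included, and the job is handed in when it is done.

Besides the shell and the picture viewer there is one more tool, called after "Request:" as name(argument=value, ...), one argument or row to a line, values as JSON. servo_tool: Moves the arm, as the interface text tells. Its arguments: {"type":"object","properties":{"moves":{"type":"array","items":{"type":"array"}},"force":{"type":"number"}},"required":["moves"]}

```bash
mkdir -p pics; ls; cat > h.py <<'E'
import numpy as np, cv2
from station import manip
def ray(name,u,v,T=None):
    c=manip.calibration(name);K=np.array(c["camera_matrix"]);k1=c["k1"]
    d=np.array([(u-K[0,2])/K[0,0],(v-K[1,2])/K[1,1]]);s=d.copy()
    for _ in range(20): s=d/(1+k1*(s@s))
    r=np.r_[s,1.]
    if name=="wrist":
        st=manip.read_state() if T is None else T
        M=np.array(c["mount"]);R=np.array(st["tcp_rot"]);p=np.array(st["eef_pos"])
        return p+R@M[:3,3],R@M[:3,:3]@r
    W=np.linalg.inv(np.array(c["world_to_cam"]));return W[:3,3],W[:3,:3]@r
def at(name,u,v,z,T=None):
    o,d=ray(name,u,v,T);return np.round(o+d*(z-o[2])/d[2],4)
def snap(name,fn,crop=None,k=1):
    im=np.array(manip.read_camera(name))
    if crop: a,b,c,d=crop; im=im[b:d,a:c]
    if k!=1: im=cv2.resize(im,None,fx=k,fy=k,interpolation=cv2.INTER_CUBIC)
    cv2.imwrite("pics/"+fn,im)
E
python3 - <<'E'
from h import *
snap("top","top0.png");snap("scene","sc0.png")
print({k:np.round(v,3).tolist() for k,v in manip.read_state().items()})
E
```

```text
pics
{'clock': 0.1, 'qpos': [1.096, 0.359, 1.511, -0.0, 1.273, -0.115], 'joint_velocities': [0.002, -0.002, -0.004, 0.0, 0.0, -0.001], 'tau': [0.001, -52.864, -27.935, 0.0, 0.005, -0.0], 'eef_pos': [0.211, 0.561, 0.231], 'tcp_rot': [[-0.936, 0.352, -0.001], [0.352, 0.936, -0.001], [0.0, -0.002, -1.0]], 'contact_force': [-0.088, -0.919, -0.461], 'wrist_torque': [-0.027, 0.072, 0.041], 'grip_force': 0.0, 'grip_width': 0.086}
```

View pics/top0.png

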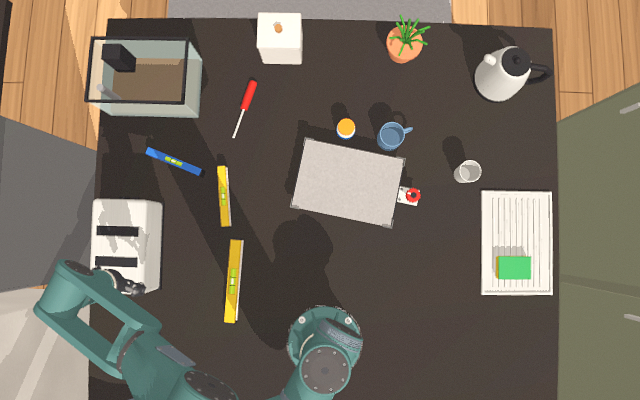

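View pics/sc0.png

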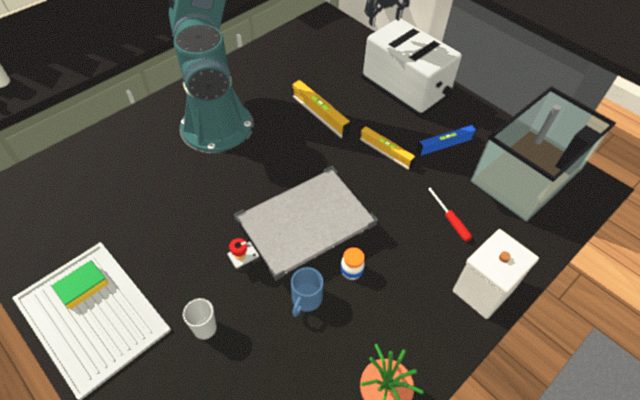

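The top view shows the small yellow level from (222,167) to (227,226) and the board with corners (305,138), (405,157), (392,228) and (291,207). The knob is at about (412,195). The larger yellow level and the blue one are to be left alone.

```bash
python3 - <<'E'
from h import *
P=lambda u,v,z:at("top",u,v,z)
print("lvl",P(222,167,.044),P(226,226,.044),P(224.3,196,.044))
c=[P(305,138,.073),P(405,157,.073),P(392,228,.073),P(291,207,.073)]
print("corners",c,np.mean(c,0)); print("knob",P(412,195,.1))
print("big",P(235,240,.05),P(232,322,.05),"tub",P(346,128,.075),"mug",P(391,136,.09),"tumb",P(468,171,.1),"scr",P(236,135,.01))
im=np.array(manip.read_camera("top"))
a=cv2.resize(im[150:240,190:260],None,fx=5,fy=5,interpolation=2);b=cv2.resize(im[150:240,370:430],None,fx=5,fy=5,interpolation=2)
cv2.imwrite("pics/c1.png",np.hstack([a,b]))
E
```

```text
lvl [0.5574 0.3397 0.044 ] [0.3687 0.3202 0.044 ] [0.4643 0.3289 0.044 ]
corners [array([0.6514, 0.074 , 0.073 ]), array([ 0.5973, -0.2439,  0.073 ]), array([ 0.3724, -0.2044,  0.073 ]), array([0.4321, 0.1127, 0.073 ])] [ 0.5133 -0.0654  0.073 ]
knob [ 0.4751 -0.2621  0.1   ]
big [0.3251 0.289  0.05  ] [0.0674 0.2917 0.05  ] tub [ 0.6859 -0.0553  0.075 ] mug [ 0.6605 -0.1967  0.09  ] tumb [ 0.5537 -0.4388  0.1   ] scr [0.6687 0.3042 0.01  ]
```

View pics/c1.png

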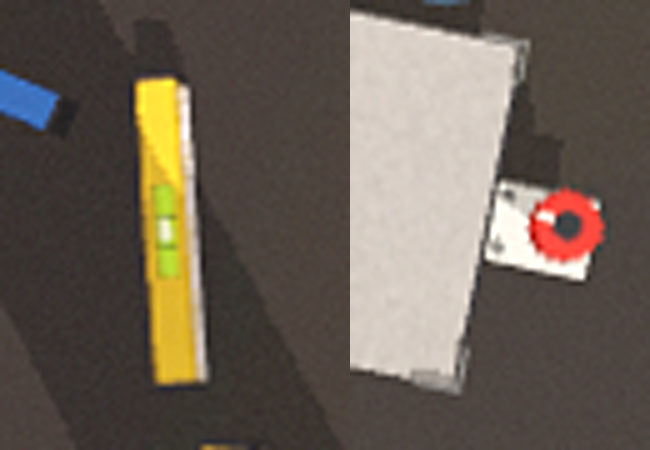

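```bash
cat >> h.py <<'E'
def plan(t,head=None):
    "head: wanted heading (deg) of tool y. prints turn (units) and shift in tool axes before/after turn (units)"
    s=manip.read_state();R=np.array(s["tcp_rot"]);p=np.array(s["eef_pos"]);d=np.array(t)-p
    h=np.degrees(np.arctan2(R[1,1],R[0,1]));o=[round(h,1)]
    if head is None: head=h
    tt=-(head-h)
    a=np.radians(tt);Z=np.array([[np.cos(a),-np.sin(a),0],[np.sin(a),np.cos(a),0],[0,0,1]])
    print("clock",round(s["clock"],2),"p",np.round(p,4),"h",o,"q6",round(s["qpos"][5],2),"turn u",round(tt/90,3),"rows",round(abs(tt)/7.16,1))
    print(" shift before",np.round(R.T@d/.15,3)," after",np.round((R@Z).T@d/.15,3),"rows",round(np.linalg.norm(d)/.0417,1))
E
python3 - <<'E'
from h import *
P=lambda u,v,z:at("top",u,v,z)
a,b,c=P(221.4,166,.044),P(224.6,226.6,.044),P(223.4,196,.044);print(a,b,c)
h=np.degrees(np.arctan2(*(a-b)[[1,0]]));print(h,P(413.4,195,.104))
plan([c[0],c[1],.15],90+h)
E
```

```text
[0.5606 0.3418 0.044 ] [0.3667 0.3246 0.044 ] [0.4642 0.3318 0.044 ]
5.069183693655741 [ 0.4749 -0.2657  0.104 ]
clock 0.15 p [0.211  0.5611 0.2306] h [np.float64(69.4)] q6 -0.12 turn u -0.285 rows 3.6
 shift before [-2.118 -0.836  0.538]  after [-1.547 -1.671  0.538] rows 8.4
```

Request:
servo_tool(
  moves=[
    [1,[0,0,0],-0.071],
    [1,[0,0,0],-0.071],
    [1,[0,0,0],-0.071],
    [1,[0,0,0],-0.071],
    [1,[-0.17,-0.19,0.06],0],
    [1,[-0.17,-0.19,0.06],0],
    [1,[-0.17,-0.19,0.06],0],
    [1,[-0.17,-0.19,0.06],0],
  ],
)

```text
clock: 0.82
eef_pos: [0.3233, 0.4556, 0.1947]
tcp_rot: [[-0.996, -0.087, -0.0], [-0.087, 0.996, -0.0], [0.0, -0.0, -1.0]]
contact_force: [-0.1, -0.3, -0.6]
grip_width: 0.0853
grip_force: 0.0
```

Request:
servo_tool(
  moves=[
    [1,[-0.17,-0.19,0.06],0],
    [1,[-0.17,-0.19,0.06],0],
    [1,[-0.17,-0.19,0.06],0],
    [1,[-0.17,-0.19,0.06],0],
    [1,[-0.17,-0.15,0.06],0],
    [1,[0,0,0],0],
    [1,[0,0,0],0],
  ],
)

```text
clock: 1.4
eef_pos: [0.4625, 0.3303, 0.1495]
tcp_rot: [[-0.997, -0.083, -0.001], [-0.083, 0.997, -0.001], [0.001, -0.001, -1.0]]
contact_force: [-0.1, -0.6, -0.3]
grip_width: 0.0854
grip_force: 0.0
```

```bash
python3 - <<'E'
from h import *
plan([.4642,.3318,.012],95.1)
snap("wrist","w1.png")
E
```

```text
clock 1.4 p [0.4625 0.3303 0.1495] h [np.float64(94.7)] q6 -1.15 turn u -0.004 rows 0.1
 shift before [-0.013  0.009  0.917]  after [-0.014  0.009  0.917] rows 3.3
```

View pics/w1.png

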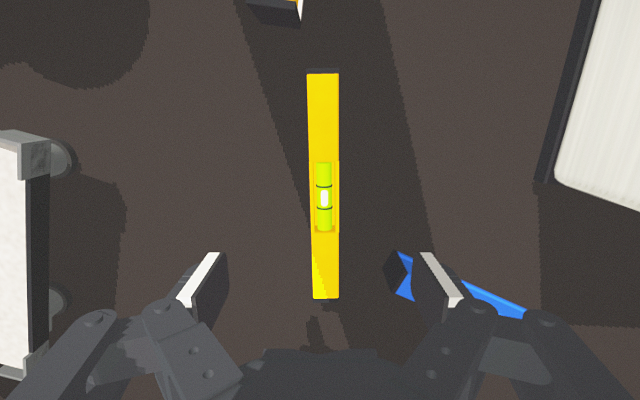

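The wrist view shows the level between the fingers, with its vial centre at (324,197), top end at (323,72) and bottom end at (325.5,298).

```bash
python3 - <<'E'
from h import *
a,b,c=[at("wrist",u,v,.044) for u,v in((323,70),(325.5,299),(324,197))];print(a,b,c)
h=np.degrees(np.arctan2(*(b-a)[[1,0]]));print(h)
plan([c[0],c[1],.012],90+h)
E
```

```text
[0.3648 0.3254 0.044 ] [0.5605 0.3447 0.044 ] [0.4626 0.3347 0.044 ]
5.632316302789073
clock 1.45 p [0.4614 0.3312 0.1498] h [np.float64(94.8)] q6 -1.15 turn u -0.009 rows 0.1
 shift before [-0.011  0.023  0.919]  after [-0.011  0.022  0.919] rows 3.3
```

Request:
servo_tool(
  moves=[
    [1,[-0.011,0.022,0.2],-0.009],
    [1,[0,0,0.2],0],
    [1,[0,0,0.2],0],
    [1,[0,0,0.18],0],
    [1,[0,0,0.14],0],
    [1,[0,0,0],0],
    [-1,[0,0,0],0],
    [-1,[0,0,0],0],
  ],
  force=50,
)

```text
clock: 2.12
eef_pos: [0.463, 0.3363, 0.0135]
tcp_rot: [[-0.995, -0.102, 0.001], [-0.102, 0.995, 0.001], [-0.001, 0.001, -1.0]]
contact_force: [-0.1, -0.1, -1.1]
grip_width: 0.0639
grip_force: 0.0
```

Request:
servo_tool(
  moves=[
    [-1,[0,0,0],0],
    [-1,[0,0,0],0],
    [-1,[0,0,0],0],
    [-1,[0,0,0],0],
    [-1,[0,0,0],0],
    [-1,[0,0,0],0],
  ],
)

```text
clock: 2.62
eef_pos: [0.4637, 0.3355, 0.0138]
tcp_rot: [[-0.995, -0.1, 0.002], [-0.1, 0.995, 0.001], [-0.002, 0.001, -1.0]]
contact_force: [-1.2, -0.9, 6.8]
grip_width: 0.0232
grip_force: 50.7
```

Request:
servo_tool(
  moves=[
    [-1,[0,0,-0.2],0],
    [-1,[0,0,-0.25],0],
    [-1,[0,0,-0.25],0],
    [-1,[0,0,-0.25],0],
    [-1,[0,0,0],0.075],
    [-1,[0,0,0],0.075],
    [-1,[0,0,0],0.075],
    [-1,[0,0,0],0.075],
  ],
)

```text
clock: 3.28
eef_pos: [0.4625, 0.3349, 0.1553]
tcp_rot: [[-0.93, 0.368, 0.0], [0.368, 0.93, 0.0], [-0.0, 0.0, -1.0]]
contact_force: [0.4, 0.1, -4.0]
grip_width: 0.0234
grip_force: 50.2
```

```bash
python3 - <<'E'
from h import *
print(manip.read_state()["grip_width"]); plan([.513,-.0654,.155],-10.4)
E
```

```text
0.02343049341841666
clock 3.28 p [0.4625 0.3349 0.1553] h [np.float64(68.4)] q6 -0.69 turn u 0.876 rows 11.0
 shift before [-1.295e+00 -2.357e+00  2.000e-03]  after [-2.564e+00  8.130e-01  2.000e-03] rows 9.7
```

Request:
servo_tool(
  moves=[
    [-1,[0,0,0],0.073],
    [-1,[0,0,0],0.073],
    [-1,[0,0,0],0.073],
    [-1,[0,0,0],0.073],
    [-1,[0,0,0],0.073],
    [-1,[0,0,0],0.073],
    [-1,[0,0,0],0.073],
    [-1,[0,0,0],0.073],
  ],
)

```text
clock: 3.95
eef_pos: [0.4624, 0.3348, 0.1548]
tcp_rot: [[-0.273, 0.962, -0.001], [0.962, 0.273, -0.0], [-0.0, -0.001, -1.0]]
contact_force: [-0.8, -0.4, -3.0]
grip_width: 0.0231
grip_force: 50.2
```

Request:
servo_tool(
  moves=[
    [-1,[0,0,0],0.073],
    [-1,[0,0,0],0.073],
    [-1,[0,0,0],0.073],
    [-1,[0,0,0],0.073],
    [-1,[-0.23,0.074,0],0],
    [-1,[-0.23,0.074,0],0],
    [-1,[-0.23,0.074,0],0],
    [-1,[-0.23,0.074,0],0],
  ],
)

```text
clock: 4.62
eef_pos: [0.4818, 0.1901, 0.1549]
tcp_rot: [[0.174, 0.985, -0.0], [0.985, -0.174, -0.0], [-0.0, -0.0, -1.0]]
contact_force: [0.3, 0.1, -3.2]
grip_width: 0.0231
grip_force: 50.2
```

Request:
servo_tool(
  moves=[
    [-1,[-0.23,0.074,0],0],
    [-1,[-0.23,0.074,0],0],
    [-1,[-0.23,0.074,0],0],
    [-1,[-0.23,0.074,0],0],
    [-1,[-0.23,0.074,0],0],
    [-1,[-0.23,0.074,0],0],
    [-1,[-0.23,0.074,0],0],
    [-1,[0,0,0],0],
  ],
)

```text
clock: 5.28
eef_pos: [0.5183, -0.0662, 0.1555]
tcp_rot: [[0.179, 0.984, 0.003], [0.984, -0.179, -0.004], [-0.003, 0.004, -1.0]]
contact_force: [1.3, 0.3, -3.4]
grip_width: 0.0234
grip_force: 50.2
```

```bash
python3 - <<'E'
from h import *
plan([.513,-.0654,.1],-10.4)
snap("wrist","w2.png")
E
```

```text
clock 5.28 p [ 0.5183 -0.0662  0.1555] h [np.float64(-10.3)] q6 -0.08 turn u 0.001 rows 0.0
 shift before [-0.    -0.037  0.37 ]  after [-0.    -0.037  0.37 ] rows 1.3
```

View pics/w2.png

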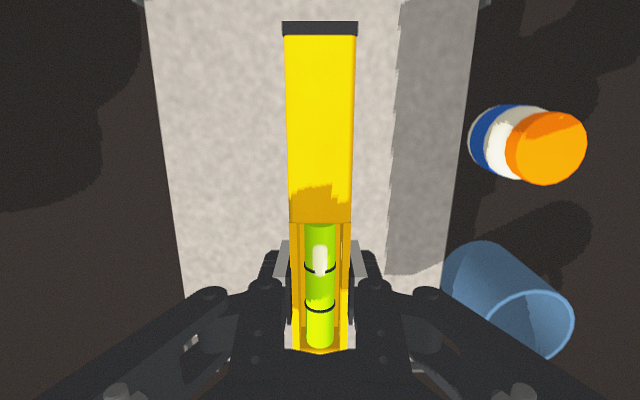

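Request:
servo_tool(
  moves=[
    [-1,[0,-0.037,0.1],0],
    [-1,[0,0,0.15],0],
    [-1,[0,0,0.12],0],
    [-1,[0,0,0.08],0],
    [-1,[0,0,0.02],0],
    [-1,[0,0,0.01],0],
    [-1,[0,0,0],0],
    [-1,[0,0,0],0],
  ],
)

```text
clock: 6.0
eef_pos: [0.5118, -0.0586, 0.0836]
tcp_rot: [[0.175, 0.985, 0.001], [0.985, -0.175, -0.0], [-0.0, 0.001, -1.0]]
contact_force: [0.6, 1.0, -3.8]
grip_width: 0.0235
grip_force: 50.2
```

Request:
servo_tool(
  moves=[
    [-1,[0,0,0.007],0],
    [-1,[0,0,0.007],0],
    [-1,[0,0,0],0],
    [-1,[0,0,0],0],
  ],
)

```text
clock: 6.33
eef_pos: [0.5117, -0.059, 0.0812]
tcp_rot: [[0.175, 0.985, 0.001], [0.985, -0.175, -0.0], [-0.0, 0.001, -1.0]]
contact_force: [0.5, 0.0, -1.4]
grip_width: 0.0232
grip_force: 50.4
```

Contact is beginning. I'll lower it a touch more and release, then raise the gripper about 0.15 m for a look.

Request:
servo_tool(
  moves=[
    [-1,[0,0,0.006],0],
    [-1,[0,0,0],0],
    [-0.4,[0,0,0],0],
    [-0.4,[0,0,0],0],
    [0,[0,0,0],0],
    [0.3,[0,0,0],0],
    [0.5,[0,0,0],0],
    [0.5,[0,0,0],0],
  ],
)

```text
clock: 7.0
eef_pos: [0.5111, -0.0589, 0.0797]
tcp_rot: [[0.175, 0.985, -0.0], [0.985, -0.175, -0.0], [-0.0, -0.0, -1.0]]
contact_force: [0.0, -0.3, -0.3]
grip_width: 0.064
grip_force: 0.0
```

Request:
servo_tool(
  moves=[
    [0.6,[0,0,0],0],
    [0.6,[0,0,0],0],
    [0.8,[0,0,-0.1],0],
    [1,[0,0,-0.2],0],
    [1,[0,0,-0.2],0],
    [1,[0,0,-0.2],0],
    [1,[0,0,-0.2],0],
    [1,[0,0,0],0],
  ],
)

```text
clock: 7.67
eef_pos: [0.5148, -0.0597, 0.2206]
tcp_rot: [[0.175, 0.985, 0.01], [0.985, -0.175, -0.003], [-0.001, 0.01, -1.0]]
contact_force: [0.7, 0.1, -0.3]
grip_width: 0.0857
grip_force: 0.0
```

Request:
servo_tool(
  moves=[
    [1,[0,0,0],0],
    [1,[0,0,0],0],
    [1,[0,0,0],0],
    [1,[0,0,0],0],
    [1,[0,0,0],0],
    [1,[0,0,0],0],
    [1,[0,0,0],0],
    [1,[0,0,0],0],
  ],
)

```text
clock: 8.33
eef_pos: [0.511, -0.0588, 0.2145]
tcp_rot: [[0.175, 0.985, -0.001], [0.985, -0.175, 0.0], [-0.0, -0.001, -1.0]]
contact_force: [-0.5, -0.1, 0.2]
grip_width: 0.0853
grip_force: 0.0
```

```bash
python3 - <<'E'
from h import *
s=manip.read_state();print(s["eef_pos"],s["grip_width"],s["clock"])
snap("wrist","w3.png")
E
```

```text
[ 0.51103257 -0.05883521  0.21449076] 0.0852851495229822 8.3333
```

View pics/w3.png

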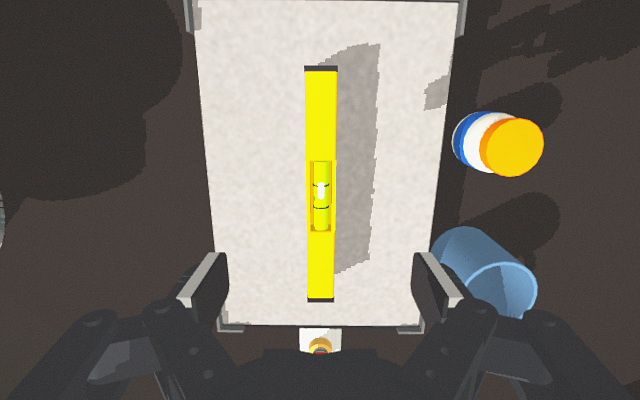

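The level stands free along the board axis. The bubble is at row 190 and the lines are at rows 184 and 208, so it is about 5 mm toward the plain-feet end. Next I'll work out the knob position.

```bash
cat >> h.py <<'E'
def prof(u0,u1,v0,v1,fn=None):
    im=np.array(manip.read_camera("wrist"))[v0:v1,u0:u1].astype(float)
    return np.round(im.mean(1)).astype(int)
E
python3 - <<'E'
from h import *
q=[at("wrist",u,v,z) for u,v,z in((193,0,.068),(217,327,.068),(424,327,.068),(464,0,.068),(321,350,.1))]
for x in q:print(x)
m=(q[1]+q[2])/2; ax=np.array([.178,.984,0]);print("knob from edge",m-ax*.045)
e=q[2]-q[1];print("edge heading",np.degrees(np.arctan2(e[1],e[0])))
p=prof(316,327,155,236)
print([(155+i,*r) for i,r in enumerate(p.tolist())])
plan([.4749,-.2657,.2],100)
E
```

```text
[0.4363 0.1113 0.068 ]
[ 0.3692 -0.2022  0.068 ]
[ 0.5963 -0.243   0.068 ]
[0.6548 0.0724 0.068 ]
[ 0.483  -0.2239  0.1   ]
knob from edge [ 0.47474 -0.26688  0.068  ]
edge heading -10.184911298990533
[(155, 10, 242, 247), (156, 10, 243, 247), (157, 10, 243, 247), (158, 10, 243, 247), (159, 10, 243, 249), (160, 10, 227, 249), (161, 10, 200, 178), (162, 10, 248, 223), (163, 10, 247, 239), (164, 10, 246, 239), (165, 10, 246, 238), (166, 10, 246, 239), (167, 10, 246, 238), (168, 10, 246, 238), (169, 10, 246, 238), (170, 10, 246, 238), (171, 10, 246, 238), (172, 10, 246, 239), (173, 10, 246, 238), (174, 10, 246, 238), (175, 10, 246, 238), (176, 10, 246, 238), (177, 10, 246, 238), (178, 10, 246, 238), (179, 10, 246, 238), (180, 9, 246, 239), (181, 4, 246, 238), (182, 89, 246, 240), (183, 152, 247, 242), (184, 173, 245, 236), (185, 174, 212, 203), (186, 162, 206, 196), (187, 171, 248, 239), (188, 173, 247, 242), (189, 173, 246, 240), (190, 173, 246, 241), (191, 173, 246, 240), (192, 173, 246, 241), (193, 173, 246, 240), (194, 173, 246, 240), (195, 173, 246, 241), (196, 169, 246, 240), (197
[... 282 characters left out ...]
240), (211, 10, 247, 238), (212, 10, 246, 237), (213, 10, 246, 238), (214, 10, 246, 238), (215, 10, 246, 238), (216, 10, 246, 237), (217, 10, 246, 238), (218, 10, 246, 238), (219, 10, 246, 237), (220, 10, 246, 237), (221, 10, 246, 238), (222, 10, 246, 237), (223, 10, 246, 237), (224, 10, 246, 237), (225, 10, 246, 237), (226, 10, 246, 238), (227, 10, 247, 237), (228, 10, 246, 238), (229, 10, 238, 232), (230, 11, 199, 222), (231, 10, 200, 242), (232, 10, 232, 248), (233, 10, 244, 247), (234, 10, 244, 247), (235, 10, 244, 247)]
clock 8.43 p [ 0.5111 -0.0589  0.2147] h [np.float64(-10.1)] q6 -0.07 turn u -1.223 rows 15.4
 shift before [-1.4    0.004  0.098]  after [ 0.477 -1.316  0.098] rows 5.0
```

Request:
servo_tool(
  moves=[
    [1,[-0.233,0,0],0],
    [1,[-0.233,0,0],0],
    [1,[-0.233,0,0],0],
    [1,[-0.233,0,0],0],
    [1,[-0.233,0,0],0],
    [1,[-0.235,0.004,0],0],
    [1,[0,0,0],-0.075],
    [1,[0,0,0],-0.075],
  ],
)

```text
clock: 9.1
eef_pos: [0.4747, -0.2682, 0.2148]
tcp_rot: [[-0.061, 0.998, 0.0], [0.998, 0.061, -0.001], [-0.001, 0.0, -1.0]]
contact_force: [-0.9, 0.2, -0.8]
grip_width: 0.0852
grip_force: 0.0
```

Request:
servo_tool(
  moves=[
    [1,[0,0,0],-0.075],
    [1,[0,0,0],-0.075],
    [1,[0,0,0],-0.075],
    [1,[0,0,0],-0.075],
    [1,[0,0,0],-0.075],
    [1,[0,0,0],-0.075],
    [1,[0,0,0],-0.075],
    [1,[0,0,0],-0.075],
  ],
)

```text
clock: 9.77
eef_pos: [0.475, -0.2657, 0.2148]
tcp_rot: [[-0.846, 0.534, -0.0], [0.534, 0.846, -0.0], [-0.0, -0.0, -1.0]]
contact_force: [-0.1, -0.2, 1.1]
grip_width: 0.0852
grip_force: 0.0
```

```bash
python3 - <<'E'
from h import *
plan([.4749,-.2662,.080])
snap("wrist","w4.png")
E
```

```text
clock 9.77 p [ 0.475  -0.2657  0.2148] h [np.float64(57.7)] q6 -1.64 turn u -0.0 rows 0.0
 shift before [-0.001 -0.003  0.899]  after [-0.001 -0.003  0.899] rows 3.2
```

View pics/w4.png

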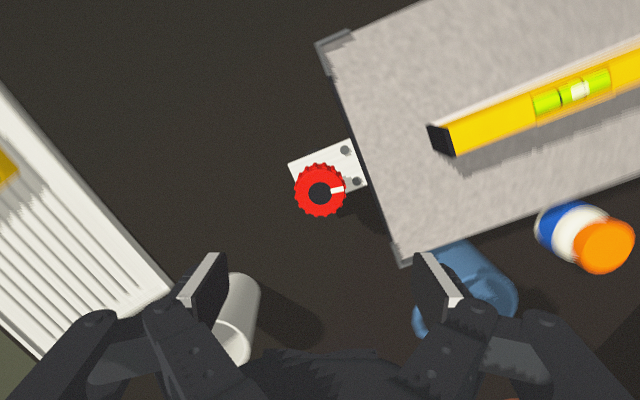

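The knob is centred at (320,190) and the stand lies to the right. I'll check that centre before descending.

```bash
python3 - <<'E'
from h import *
k=at("wrist",320,190.5,.104);print(k);plan([k[0],k[1],.080])
E
```

```text
[ 0.473  -0.2644  0.104 ]
clock 9.82 p [ 0.4749 -0.2657  0.2148] h [np.float64(58.2)] q6 -1.65 turn u -0.0 rows 0.0
 shift before [0.016 0.001 0.899]  after [0.016 0.001 0.899] rows 3.2
```

Request:
servo_tool(
  moves=[
    [1,[0.01,0,0.2],0],
    [1,[0,0,0.2],0],
    [1,[0,0,0.2],0],
    [1,[0,0,0.17],0],
    [1,[0,0,0.12],0],
    [1,[0,0,0],0],
    [-1,[0,0,0],0],
    [-1,[0,0,0],0],
  ],
  force=30,
)

```text
clock: 10.48
eef_pos: [0.4744, -0.2654, 0.0823]
tcp_rot: [[-0.842, 0.539, 0.001], [0.539, 0.842, -0.001], [-0.001, -0.0, -1.0]]
contact_force: [-0.9, -1.0, 0.7]
grip_width: 0.0638
grip_force: 0.0
```

Request:
servo_tool(
  moves=[
    [-1,[0,0,0],0],
    [-1,[0,0,0],0],
    [-1,[0,0,0],0],
    [-1,[0,0,0],0],
  ],
)

```text
clock: 10.82
eef_pos: [0.4749, -0.2655, 0.0831]
tcp_rot: [[-0.842, 0.539, 0.003], [0.539, 0.842, -0.002], [-0.003, 0.0, -1.0]]
contact_force: [0.4, 2.1, 6.5]
grip_width: 0.0412
grip_force: 29.9
```

Request:
servo_tool(
  moves=[
    [-1,[0,0,0],0.075],
    [-1,[0,0,0],0.075],
    [-1,[0,0,0],0.075],
    [-1,[0,0,0],0.075],
    [-1,[0,0,0],0.075],
    [-1,[0,0,0],0.075],
    [-1,[0,0,0],0.075],
    [-1,[0,0,0],0.075],
  ],
)

```text
clock: 11.48
eef_pos: [0.4747, -0.2656, 0.0831]
tcp_rot: [[-0.054, 0.999, 0.002], [0.999, 0.054, -0.002], [-0.002, 0.002, -1.0]]
contact_force: [-0.7, -0.1, 6.8]
grip_width: 0.0405
grip_force: 30.0
```

Request:
servo_tool(
  moves=[
    [-1,[0,0,0],0.075],
    [-1,[0,0,0],0.075],
    [-1,[0,0,0],0.075],
    [-1,[0,0,0],0.075],
    [-1,[0,0,0],0.075],
    [-1,[0,0,0],0.075],
    [-1,[0,0,0],0.075],
    [-1,[0,0,0],0.075],
  ],
)

```text
clock: 12.15
eef_pos: [0.4745, -0.2655, 0.0831]
tcp_rot: [[0.776, 0.63, 0.002], [0.63, -0.776, -0.002], [0.001, 0.003, -1.0]]
contact_force: [-1.6, 1.1, 7.2]
grip_width: 0.0409
grip_force: 30.0
```

Request:
servo_tool(
  moves=[
    [-1,[0,0,0],0.075],
    [-1,[0,0,0],0.075],
    [-1,[0,0,0],0.075],
    [-1,[0,0,0],0.075],
    [-1,[0,0,0],0.075],
    [-1,[0,0,0],0.075],
    [-1,[0,0,0],0.075],
    [-1,[0,0,0],0.075],
  ],
)

```text
clock: 12.82
eef_pos: [0.4745, -0.2653, 0.0831]
tcp_rot: [[0.966, -0.258, 0.002], [-0.258, -0.966, -0.001], [0.002, 0.001, -1.0]]
contact_force: [-0.6, 1.7, 7.5]
grip_width: 0.0405
grip_force: 30.1
```

Request:
servo_tool(
  moves=[
    [0.5,[0,0,0],0],
    [1,[0,0,0],0],
    [1,[0,0,0],0],
    [1,[0,0,0],0],
    [1,[0,0,0],0],
    [1,[0,0,-0.2],0],
    [1,[0,0,-0.2],0],
    [1,[0,0,-0.2],0],
  ],
)

```text
clock: 13.48
eef_pos: [0.4731, -0.2645, 0.1717]
tcp_rot: [[0.968, -0.251, -0.002], [-0.251, -0.968, 0.001], [-0.002, -0.001, -1.0]]
contact_force: [0.8, -0.3, 0.5]
grip_width: 0.0853
grip_force: 0.0
```

Request:
servo_tool(
  moves=[
    [1,[0,0,-0.2],0],
    [1,[0,0,-0.07],-0.075],
    [1,[0,0,0],-0.075],
    [1,[0,0,0],-0.075],
    [1,[0,0,0],-0.075],
    [1,[0,0,0],-0.075],
    [1,[0,0,0],-0.075],
    [1,[0,0,0],-0.075],
  ],
)

```text
clock: 14.15
eef_pos: [0.4735, -0.2648, 0.2117]
tcp_rot: [[0.838, 0.545, -0.0], [0.545, -0.838, 0.0], [-0.0, -0.0, -1.0]]
contact_force: [-0.4, -0.2, -0.7]
grip_width: 0.085
grip_force: 0.0
```

Request:
servo_tool(
  moves=[
    [1,[0,0,0],-0.075],
    [1,[0,0,0],-0.075],
    [1,[0,0,0],-0.075],
    [1,[0,0,0],-0.075],
    [1,[0,0,0],-0.075],
    [1,[0,0,0],-0.075],
    [1,[0,0,0],-0.075],
    [1,[0,0,0],0],
  ],
)

```text
clock: 14.82
eef_pos: [0.4735, -0.2648, 0.2116]
tcp_rot: [[0.17, 0.985, -0.0], [0.985, -0.17, 0.0], [0.0, -0.0, -1.0]]
contact_force: [0.2, 0.5, -0.1]
grip_width: 0.0855
grip_force: 0.0
```

```bash
python3 - <<'E'
from h import *
plan([.511,-.0588,.2145],-10.1)
E
```

```text
clock 14.82 p [ 0.4735 -0.2648  0.2116] h [np.float64(-9.8)] q6 -0.47 turn u 0.003 rows 0.0
 shift before [ 1.396  0.012 -0.019]  after [ 1.396  0.005 -0.019] rows 5.0
```

Request:
servo_tool(
  moves=[
    [1,[0.23,0.01,-0.02],0],
    [1,[0.23,0,0],0],
    [1,[0.23,0,0],0],
    [1,[0.23,0,0],0],
    [1,[0.23,0,0],0],
    [1,[0.24,0,0],0],
    [1,[0,0,0],0],
    [-1,[0,0,0],0],
  ],
)

```text
clock: 15.48
eef_pos: [0.5117, -0.0582, 0.2148]
tcp_rot: [[0.174, 0.985, -0.0], [0.985, -0.174, -0.0], [-0.0, -0.0, -1.0]]
contact_force: [-0.3, -1.0, -0.5]
grip_width: 0.0755
grip_force: 0.0
```

Request:
servo_tool(
  moves=[
    [-1,[0,0,0],0],
    [-1,[0,0,0],0],
    [-1,[0,0,0],0],
    [-1,[0,0,0],0],
    [-1,[0,0,0],0],
  ],
)

```text
clock: 15.9
eef_pos: [0.5116, -0.0608, 0.2148]
tcp_rot: [[0.177, 0.984, -0.0], [0.984, -0.177, -0.0], [-0.0, -0.0, -1.0]]
contact_force: [0.5, 0.6, -0.1]
grip_width: 0.0126
grip_force: 0.0
```

```bash
python3 - <<'E'
from h import *
plan([.511,-.0588,.2145],-10.1)
p=prof(316,327,155,236)
print([(155+i,*r) for i,r in enumerate(p.tolist()) if 175<155+i<215])
snap("wrist","w5.png",(220,40,420,340),2)
E
```

```text
clock 15.9 p [ 0.5116 -0.0608  0.2148] h [np.float64(-10.2)] q6 -0.07 turn u -0.001 rows 0.0
 shift before [ 0.013 -0.006  0.002]  after [ 0.013 -0.006  0.002] rows 0.1
[(176, 10, 245, 234), (177, 10, 245, 233), (178, 10, 245, 234), (179, 10, 246, 234), (180, 10, 247, 234), (181, 8, 244, 233), (182, 22, 219, 188), (183, 66, 111, 94), (184, 12, 245, 211), (185, 4, 248, 235), (186, 107, 246, 235), (187, 164, 245, 235), (188, 173, 245, 236), (189, 174, 245, 236), (190, 174, 245, 236), (191, 173, 245, 235), (192, 173, 245, 236), (193, 173, 245, 235), (194, 174, 245, 235), (195, 173, 245, 235), (196, 173, 245, 235), (197, 173, 245, 235), (198, 173, 245, 236), (199, 171, 245, 235), (200, 168, 245, 235), (201, 150, 246, 236), (202, 108, 246, 236), (203, 14, 244, 232), (204, 11, 224, 206), (205, 59, 156, 124), (206, 41, 211, 171), (207, 7, 249, 234), (208, 10, 246, 235), (209, 10, 245, 233), (210, 10, 245, 233), (211, 10, 245, 233), (212, 10, 245, 234), (213, 10, 245, 233), (214, 10, 245, 233)]
```

View pics/w5.png

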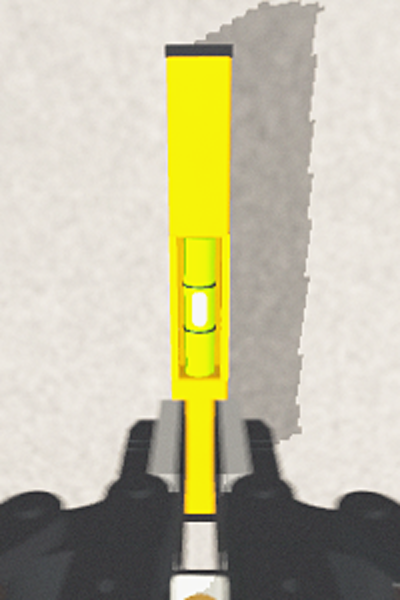

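The bubble's centre is at row 194.2 and the lines' midpoint is at row 194.15, so it is centred and settled. I'll press with the closed fingers at the level's middle.

Request:
servo_tool(
  moves=[
    [-1,[0.01,0,0.15],0],
    [-1,[0,0,0.2],0],
    [-1,[0,0,0.15],0],
    [-1,[0,0,0.1],0],
    [-1,[0,0,0.03],0],
    [-1,[0,0,0],0],
    [-1,[0,0,0],0],
  ],
)

```text
clock: 16.58
eef_pos: [0.5124, -0.0586, 0.1208]
tcp_rot: [[0.175, 0.985, 0.0], [0.985, -0.175, -0.0], [-0.0, 0.0, -1.0]]
contact_force: [0.2, 0.3, 0.5]
grip_width: -0.0002
grip_force: 0.0
```

Request:
servo_tool(
  moves=[
    [-1,[0,0,0.007],0],
    [-1,[0,0,0.007],0],
    [-1,[0,0,0.007],0],
    [-1,[0,0,0],0],
    [-1,[0,0,0],0],
  ],
)

```text
clock: 17.0
eef_pos: [0.5121, -0.0584, 0.1175]
tcp_rot: [[0.175, 0.985, 0.001], [0.985, -0.175, -0.0], [-0.0, 0.001, -1.0]]
contact_force: [0.4, 0.3, -0.4]
grip_width: -0.0
grip_force: 0.0
```

Request:
servo_tool(
  moves=[
    [-1,[0,0,0.012],0],
    [-1,[0,0,0.012],0],
    [-1,[0,0,0.012],0],
    [-1,[0,0,0],0],
    [-1,[0,0,0],0],
  ],
)

```text
clock: 17.42
eef_pos: [0.5121, -0.0584, 0.112]
tcp_rot: [[0.175, 0.985, 0.0], [0.985, -0.175, -0.0], [-0.0, 0.0, -1.0]]
contact_force: [-0.7, -0.2, 4.2]
grip_width: 0.0003
grip_force: 2.4
```

Request:
servo_tool(
  moves=[
    [-1,[0,0,0.007],0],
    [-1,[0,0,0],0],
    [-1,[0,0,0],0],
  ],
)

```text
clock: 17.67
eef_pos: [0.5122, -0.0585, 0.112]
tcp_rot: [[0.175, 0.985, 0.001], [0.985, -0.175, -0.0], [-0.0, 0.001, -1.0]]
contact_force: [-3.0, 0.8, 14.9]
grip_width: 0.0001
grip_force: 7.7
```

Request:
servo_tool(
  moves=[
    [-1,[0,0,0],0],
    [-1,[0,0,0],0],
    [-1,[0,0,0],0],
    [-1,[0,0,0],0],
    [-1,[0,0,0],0],
    [-1,[0,0,0],0],
    [-1,[0,0,0],0],
    [-1,[0,0,0],0],
  ],
)

```text
clock: 18.33
eef_pos: [0.5122, -0.0585, 0.112]
tcp_rot: [[0.175, 0.985, 0.001], [0.985, -0.175, -0.0], [-0.0, 0.001, -1.0]]
contact_force: [-3.7, 0.7, 15.0]
grip_width: -0.0002
grip_force: 7.6
```

Request:
servo_tool(
  moves=[
    [-1,[0,0,0],0],
    [-1,[0,0,0],0],
    [-1,[0,0,0],0],
    [-1,[0,0,0],0],
    [-1,[0,0,0],0],
    [-1,[0,0,0],0],
    [-1,[0,0,0],0],
    [-1,[0,0,0],0],
  ],
)

```text
clock: 19.0
eef_pos: [0.5122, -0.0585, 0.112]
tcp_rot: [[0.175, 0.985, 0.001], [0.985, -0.175, -0.0], [-0.0, 0.001, -1.0]]
contact_force: [-3.2, 1.1, 15.8]
grip_width: 0.0001
grip_force: 7.6
```

Request:
servo_tool(
  moves=[
    [-1,[0,0,0],0],
    [-1,[0,0,0],0],
    [-1,[0,0,0],0],
    [-1,[0,0,0],0],
    [-1,[0,0,0],0],
    [-1,[0,0,0],0],
    [-1,[0,0,0],0],
    [-1,[0,0,0],0],
  ],
)

```text
clock: 19.67
eef_pos: [0.5122, -0.0585, 0.112]
tcp_rot: [[0.175, 0.985, 0.001], [0.985, -0.175, -0.0], [-0.0, 0.001, -1.0]]
contact_force: [-4.3, 1.1, 14.8]
grip_width: 0.0004
grip_force: 7.6
```

```bash
python3 - <<'E'
from h import *
a=np.array(manip.read_camera("wrist"))[150:400,220:420];b=np.array(manip.read_camera("top"))[120:240,290:420]
cv2.imwrite("pics/p1.png",np.hstack([cv2.resize(a,(400,500)),cv2.resize(b,(390,500),interpolation=2)]))
E
```

```text
(no output)
```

View pics/p1.png

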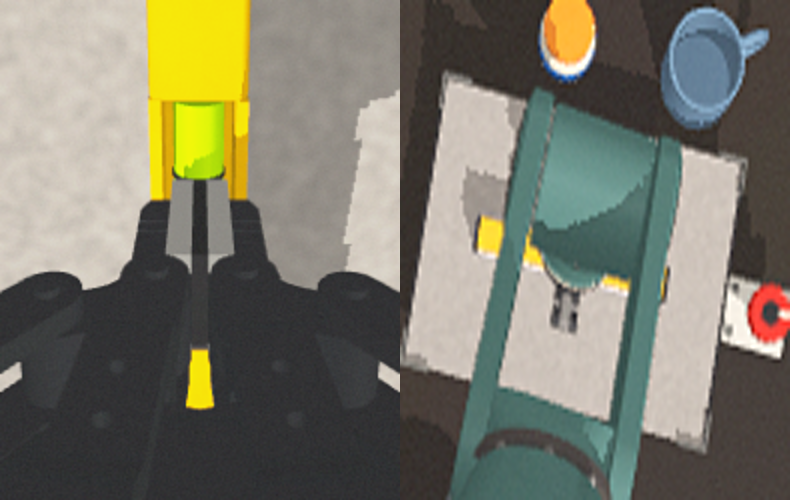

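The fingers hide the bubble at this spot. I'll press about 45 mm nearer the foot end so the vial shows under load.

Request:
servo_tool(
  moves=[
    [-1,[0,0,-0.06],0],
    [-1,[0,0,0],0],
    [-1,[-0.15,0,0],0],
    [-1,[-0.15,0,0],0],
    [-1,[0,0,0],0],
    [-1,[0,0,0.04],0],
    [-1,[0,0,0.012],0],
    [-1,[0,0,0],0],
  ],
)

```text
clock: 20.43
eef_pos: [0.5043, -0.1028, 0.112]
tcp_rot: [[0.175, 0.985, 0.0], [0.985, -0.175, -0.001], [-0.001, 0.0, -1.0]]
contact_force: [-1.8, -3.0, 6.2]
grip_width: -0.0001
grip_force: 3.3
```

Request:
servo_tool(
  moves=[
    [-1,[0,0,0.007],0],
    [-1,[0,0,0],0],
    [-1,[0,0,0],0],
  ],
)

```text
clock: 20.68
eef_pos: [0.5044, -0.1028, 0.1119]
tcp_rot: [[0.174, 0.985, 0.0], [0.985, -0.174, -0.002], [-0.002, 0.001, -1.0]]
contact_force: [-4.2, -2.4, 15.7]
grip_width: -0.0002
grip_force: 8.0
```

Request:
servo_tool(
  moves=[
    [-1,[0,0,0],0],
    [-1,[0,0,0],0],
    [-1,[0,0,0],0],
    [-1,[0,0,0],0],
    [-1,[0,0,0],0],
    [-1,[0,0,0],0],
    [-1,[0,0,0],0],
    [-1,[0,0,0],0],
  ],
)

```text
clock: 21.35
eef_pos: [0.5043, -0.1028, 0.1119]
tcp_rot: [[0.174, 0.985, 0.001], [0.985, -0.174, -0.002], [-0.002, 0.001, -1.0]]
contact_force: [-4.9, -2.7, 16.6]
grip_width: -0.0004
grip_force: 8.0
```

Request:
servo_tool(
  moves=[
    [-1,[0,0,0],0],
    [-1,[0,0,0],0],
    [-1,[0,0,0],0],
    [-1,[0,0,0],0],
    [-1,[0,0,0],0],
    [-1,[0,0,0],0],
    [-1,[0,0,0],0],
    [-1,[0,0,0],0],
  ],
)

```text
clock: 22.02
eef_pos: [0.5044, -0.1028, 0.112]
tcp_rot: [[0.174, 0.985, 0.001], [0.985, -0.174, -0.002], [-0.002, 0.001, -1.0]]
contact_force: [-4.6, -3.2, 16.2]
grip_width: -0.0001
grip_force: 8.0
```

Request:
servo_tool(
  moves=[
    [-1,[0,0,0],0],
    [-1,[0,0,0],0],
    [-1,[0,0,0],0],
    [-1,[0,0,0],0],
    [-1,[0,0,0],0],
    [-1,[0,0,0],0],
    [-1,[0,0,0],0],
    [-1,[0,0,0],0],
  ],
)

```text
clock: 22.68
eef_pos: [0.5044, -0.1028, 0.1119]
tcp_rot: [[0.174, 0.985, 0.001], [0.985, -0.174, -0.002], [-0.002, 0.001, -1.0]]
contact_force: [-4.4, -3.5, 15.6]
grip_width: -0.0003
grip_force: 8.0
```

```bash
python3 - <<'E'
from h import *
p=prof(314,326,90,300)
print([(90+i,*r) for i,r in enumerate(p.tolist()) if r[0]>14 or r[1]<215])
E
```

```text
[(103, 10, 191, 238), (104, 10, 179, 225), (149, 59, 128, 104), (150, 67, 43, 49), (151, 56, 173, 138), (155, 144, 247, 242), (156, 204, 247, 244), (157, 232, 247, 246), (158, 235, 247, 246), (159, 243, 247, 247), (160, 245, 247, 247), (161, 244, 247, 247), (162, 244, 247, 247), (163, 244, 247, 247), (164, 242, 247, 247), (165, 240, 247, 247), (166, 240, 247, 247), (167, 240, 247, 247), (168, 241, 247, 247), (169, 240, 247, 247), (170, 240, 247, 247), (171, 240, 247, 247), (172, 241, 247, 247), (173, 240, 247, 247), (174, 240, 247, 247), (175, 241, 247, 247), (176, 240, 247, 247), (177, 240, 247, 247), (178, 241, 247, 247), (179, 241, 247, 247), (180, 236, 247, 246), (181, 233, 247, 246), (182, 223, 247, 245), (183, 190, 247, 244), (184, 116, 247, 242), (189, 50, 168, 131), (190, 67, 43, 51), (191, 64, 129, 108), (229, 10, 155, 194), (230, 10, 152, 202), (231, 10, 163, 215), (232, 10, 169, 220), (233, 10, 176, 225), (234, 10, 181, 230), (235, 10, 182, 230), (236, 10, 183, 231), (237, 10, 182, 231), (238, 6, 187, 235), (239, 51, 155, 199), (240, 88, 109, 122), (241, 94, 92, 92), (242,
[... 412 characters left out ...]
 (264, 80, 82, 84), (265, 79, 82, 81), (266, 81, 82, 83), (267, 80, 82, 83), (268, 80, 81, 83), (269, 79, 82, 83), (270, 80, 82, 83), (271, 79, 81, 81), (272, 81, 83, 84), (273, 79, 81, 82), (274, 77, 78, 79), (275, 75, 77, 79), (276, 73, 75, 75), (277, 92, 93, 95), (278, 100, 102, 104), (279, 98, 100, 102), (280, 99, 101, 103), (281, 100, 102, 104), (282, 100, 103, 104), (283, 101, 103, 104), (284, 94, 95, 97), (285, 90, 92, 93), (286, 77, 78, 79), (287, 62, 62, 63), (288, 62, 60, 61), (289, 61, 60, 61), (290, 60, 60, 61), (291, 61, 60, 60), (292, 62, 61, 61), (293, 60, 60, 61), (294, 61, 60, 61), (295, 62, 61, 61), (296, 62, 62, 61), (297, 62, 61, 60), (298, 61, 60, 59), (299, 62, 61, 60)]
```

Under a load of about 16 N the bubble's centre is at row 169.5 and the lines' midpoint is at row 170, so it is centred. I'm handing the job in.

```bash
python3 -c "
from station import manip
print(manip.finish_job())"
```

```text
the job is handed in; nothing more can be done
None
```

The job is handed in: the spirit level stands on the board with its bubble within about 0.3 mm of centre, pressed down with about 16 N as the program ended; the other things on the worktop were not touched, and the judge's verdict was not shown.

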